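Hold a valve spring at its check height in the bench tester

ROBOT

A 7-joint arm with a two-finger parallel gripper is mounted at the origin on the work surface. World frame = base frame: x ahead of the robot, y to its left, z up, the work surface at z = 0. Lengths are in m, angles in degrees, forces in N, time in s.
With the tool pointing down it reaches from about 0.425 to 0.875 m from the base axis. Payload 4.7 kg.
Tool frame: the origin (TCP) lies on the centre line of the jaws, within the pads' length; the fingertips stand ahead of it and the grasp point (between the pads) lies 2 mm behind it (env.tip_reach is the x of the fingertips in the tool frame, in m); x points along the fingers, z is the direction in which the jaws open and shut, and the axes are right-handed (so a half turn about x gives the same grasp; the last joint's range is limited). The gripper opens to 87 mm and grips with 3 to 60 N. Pads are 19 mm wide; open, the fingers measure 117 mm over their backs; the gripper's body (75 mm by 190 mm) begins 51 mm behind the grasp point.
Start: joints at [-67.661, 18.392, -4.016, 83.108, 1.295, 78.541, -3.26], TCP at [0.239, 0.605, 0.24] pointing down, gripper open.
Joint ranges: [-163.93, 163.93], [-17.29, 119.83], [-79.2, 71.16], [3.27, 140.29], [-89.18, 269.18], [5.43, 117.66], [-154.24, 154.24]. Speed limits (degrees/s): [147.25, 147.25, 180, 180, 180, 180, 180].

INTERFACE

Orientations are given as [roll, pitch, yaw] about the fixed x, y, z axes, in that order (R = Rz(yaw) Ry(pitch) Rx(roll)).
In Python, from cell import telemetry, optics, env, models gives the robot as it stands.
- The arm moves only by the shell command python3 -m pendant 'ROWS' [FORCE]. ROWS is JSON, a list of rows, each a list of 3 entries, a list of its own where there are three numbers: the finger opening in mm, from 0 to 87, then the shift along the tool's x, y, z in mm, then the turn, a rotation vector about the tool's x, y, z in rad. A call has 1 to 10 rows; each row is the pose to reach, as a shift and turn from the pose commanded when the call began, along the tool's axes at that moment; what a row does not reach only later rows make up. A row lasts 1/12 s, in which the tool goes at most 41.7 mm and 7.16 degrees, less where a joint would pass 70% of its speed; a pose out of reach is approached as far as the arm can. A call with a gripper value outside its range is refused whole. The fingers move at their own pace and stop on an object; FORCE is the grip in N (left out, the last holds). Time passes only in rows, so rows that repeat a pose let the fingers close. It gives the time, the measured TCP pose, the force and the opening at its end, in the units of the state.
- telemetry.get_obs(): the state, without advancing time (a new reading comes with each control period).
- optics.read_camera(name): name is "scene" or "top" or "wrist"; returns a dict with "image" (400x640x3 uint8, blue, green, red), "range_z" (400x640 float32, m along the optical axis (not along the pixel's ray), 0 where there is no reading), "fx", "fy", "cx", "cy" (pixels), "cam_to_world" (4x4, takes a point from camera to world coordinates). Camera axes: x right, y up, looking along -z (the intrinsics and any distortion apply to the point x, -y, -z); pixel columns grow to the right and rows downward; lengths in m; the calibration is good to about 2 mm. A picture is of the moment at which its call begins.
- env.sign_off(): hands the job in, once; it reports no verdict.
Trained networks look in the newest picture that a camera, given by its name, has taken for a name from the list of things; names that differ only in an ending like _2 or _b are one class to them, and where a whole thing is asked for, a point or a joint stands for the part that bears it (a point fixed in the world has none). Each returns a list of dicts, best first, with "confidence" (0 to 1); they miss things now and then, are a little off and sometimes report something else, mostly with a low value. They report only what shows in the picture. A call takes as long as a camera call. They do not tell look-alikes from the thing itself.
- models.masks_of(camera, label): "pixels" (400x640 bool, what is visible of it) and "extent" ([left, top, right, bottom] as shares, 0 to 1, of the picture: columns of its width, rows of its height, round what is visible of it).
- models.landmark_of(camera, label): "centre" ([row, column] as shares, 0 to 1, of the picture: columns of its width, rows of its height: a listed point, or the origin of a listed thing).
The state is a dict: "time_s": time; "qpos": joint angles; "joint_velocities": joint speeds; "effort": joint torques, N m; "tool_pos": TCP position; "tool_rot": TCP orientation; "force": force on the tool from outside, world axes, zero at the start; "wrist_torque": the same for the moment, N m; "grip_width": finger opening in m.
Only numpy, scipy, OpenCV 4.12 (cv2) and the standard library are available. Lean on these libraries where they do the work, as an engineer would, in place of code of your own. Each camera call takes 0.05 s, during which the arm holds its last target.

TASK

Ready the green valve-spring tester by sliding the yellow transport lock by its black grip fully back to its end stop, clear of the red head. Then press the red head down with the gripper's fingers, about 12 mm, until its pointer stands in the middle of the green band of the scale, and keep it steady there, so that the spring can be checked: the program finishes while still holding it. Never drive the head down to its bottom stop, and leave the bottle, tape roll, piston and screwdriver where they are.

Things in the scene. Friction and masses are not known exactly. Their poses are not given: they have to be found in the camera images.
- tester: Valve-spring tester, fixed: green box on a dark foot plate (100 x 220 mm), flat top 50 mm above the bench. Origin: centre of its underside; y along its length, the way the lock slides open; z up. Red head's axis at x 0, y -40 mm. White scale plate (4 mm thick in x, y -109 to -73 mm, top 98 mm above the bench) with a 6 mm high green band at the -y end.
- lock (a joint): Travel of the transport lock along the tester's +y, m: 0 fully engaged, 0.060 at its end stop. Begins between 0 and 0.012, where its yellow fork blocks the head (which then moves only 2 mm). About 2 N of friction; stays where it is left; fork clear of the head beyond about 0.035.
- lock_top (a point): Top centre of the lock's black grip, 103 mm above the bench: block 24 mm in the tester's x, 20 mm in y, standing on a sliding yellow plate 40 mm wide in x whose top is 62 mm above the bench. From the plate's -y side a fork of two prongs, 78 mm above the bench, reaches under the head. The grip's centre starts 65 to 77 mm from the head's axis.
- plunger (a joint): How far the red head is pressed down, in m: 0 free (up), 0.024 on its bottom stop. Spring: about 3 N to start moving, about 9 N at 0.012, 15 N at 0.024; it comes back up when let go. The green band is 0.009 to 0.015, its middle 0.012.
- head_top (a point): Centre of the flat top of the red round head, 44 mm diameter and 14 mm thick, on a steel rod 16 mm in diameter; 94 mm above the bench when free, moving straight down with the head. Two red pointer arms reach from the head along the tester's -y, one on each side of the scale plate.
- oil_bottle: Bystander: grey oil bottle with yellow label and red cap, 56 mm diameter, 140 mm tall, upright near the tester's -y end. Origin at the centre of its foot.
- tape_roll: Bystander: grey roll of tape lying flat, 80 mm outside diameter, 24 mm high, on the far side of the tester. Origin at the centre of its underside.
- piston: Bystander: aluminium engine piston, 52 mm diameter, 45 mm high, upright on the far side of the tester. Origin at the centre of its underside.
- screwdriver: Bystander: red-handled screwdriver 180 mm long lying along its own x, handle towards -x, on the robot's side of the tester. Origin at its underside.
There are look-alikes about, which are no part of the job. What is shaped like the tester but brown or orange is not meant.

How it is judged:
By the outcome, as a careful person would: the job done as asked, in the order asked, and still so for the second after the job is handed in, while the arm keeps its last pose, push and grip.
It also fails if it takes over 42 s, if anything falls off the work surface, if the arm or the gripper's body presses on something with over 40 N, if the wrist force passes 120 N, or if a joint passes its speed limit or range.

## Working session

There is one attempt and no reset: what is moved stays moved. The work goes in short steps, Python scripts to look and compute and a shell command to move; the robot and the scene stay as the last step left them, time stands still between calls to the robot, and variables do not carry over. Pictures are saved under pics/ and viewed, and the job is handed in when it is done.

```bash
ls; mkdir -p pics
python3 - <<'E'
from cell import telemetry, optics, env, models
import cv2
print(telemetry.get_obs()); print(env.tip_reach)
for n in ("scene","top"):
    d=optics.read_camera(n); cv2.imwrite(f"pics/{n}0.png",d["image"])
    for l in ("tester","lock_top","head_top","oil_bottle"):
        print(n,l,[(r["centre"],r["confidence"]) for r in models.landmark_of(n,l)])
E
```

```text
pics
{'time_s': 0.0, 'qpos': array([-67.6626594 ,  18.43923804,  -4.01660817,  83.17279444,
         1.2955499 ,  78.53918353,  -3.26105516]), 'joint_velocities': array([ 0.02194246, -0.04273034, -0.02970237,  0.07133019,  0.06412086,
       -0.09812882, -0.03415168]), 'effort': array([-3.28357073e-04, -4.91296971e+01, -4.04204344e-01, -3.12537789e+01,
       -6.39297324e-02,  4.38735075e-02,  1.73681069e-04]), 'tool_pos': array([0.2383922 , 0.604173  , 0.23847806]), 'tool_rot': array([-176.88871655,   89.89390074, -108.41627787]), 'force': array([-0.30402747, -0.29179775,  0.18320235]), 'wrist_torque': array([-0.00853332, -0.01237925,  0.00234797]), 'grip_width': 0.08713069793033798}
0.017
scene tester [([0.677, 0.2737], 0.89), ([0.6005, 0.503], 0.58), ([0.4363, 0.6147], 0.56)]
scene lock_top [([0.5125, 0.5188], 0.84), ([0.5583, 0.2542], 0.69), ([0.3555, 0.6309], 0.66)]
scene head_top [([0.5715, 0.5027], 0.84), ([0.4025, 0.6073], 0.83), ([0.6553, 0.2378], 0.7)]
scene oil_bottle [([0.792, 0.4631], 0.89)]
top tester [([0.4265, 0.3348], 0.94), ([0.4585, 0.4814], 0.75), ([0.6655, 0.6311], 0.68), ([0.3503, 0.45], 0.31)]
top lock_top [([0.406, 0.3041], 0.84), ([0.6922, 0.6272], 0.58), ([0.4575, 0.465], 0.56)]
top head_top [([0.6547, 0.6781], 0.71), ([0.4062, 0.338], 0.67), ([0.4335, 0.5116], 0.6)]
top oil_bottle [([0.4042, 0.5909], 0.84), ([0.4545, 0.4669], 0.7), ([0.3252, 0.5088], 0.47)]
```

View pics/scene0.png

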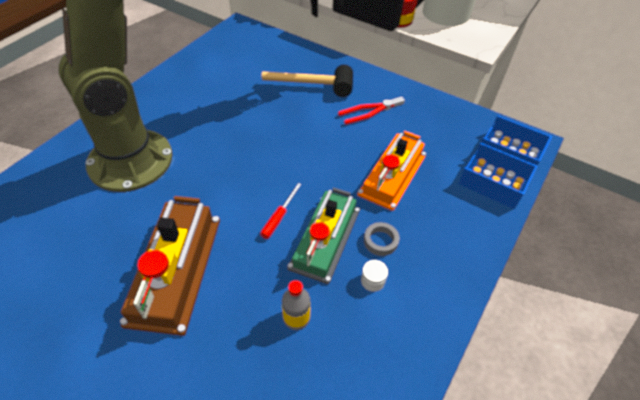

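View pics/top0.png

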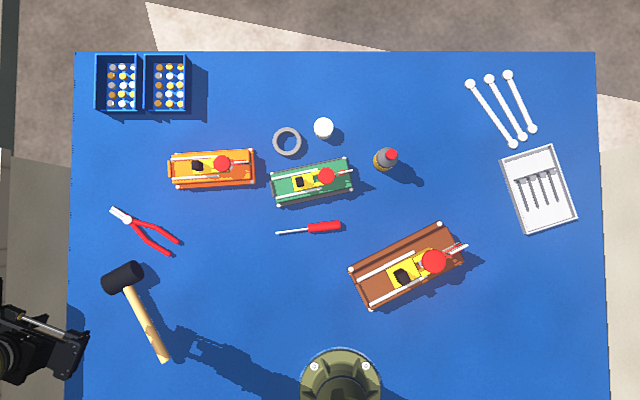

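Three testers are visible in the top view: orange at (211,168), green at (312,182) and brown at (410,265). The green one is meant. Its lock grip is near (299,182) and its head near (327,175). Next I'll take an enlarged crop and measure from it.

```bash
cat > h.py <<'E'
from cell import telemetry, optics, env, models
import cv2, numpy as np
def cloud(d):
    z=d["range_z"]; v,u=np.mgrid[:400,:640]
    x=(u+0.5-d["cx"])/d["fx"]*z; y=(v+0.5-d["cy"])/d["fy"]*z
    P=np.stack([x,-y,-z,np.ones_like(z)],-1)@d["cam_to_world"].T
    return P[...,:3]
E
python3 - <<'E'
from h import *
for n,c in (("top",(312,182)),("scene",(325,232))):
    d=optics.read_camera(n); P=cloud(d); im=d["image"]; hsv=cv2.cvtColor(im,cv2.COLOR_BGR2HSV)
    u,v=c; w=im[v-50:v+50,u-65:u+65]
    cv2.imwrite(f"pics/{n}_crop.png",cv2.resize(w,None,fx=6,fy=6,interpolation=cv2.INTER_CUBIC))
    sub=np.zeros((400,640),bool); sub[v-50:v+50,u-55:u+55]=1
    H,S,V=cv2.split(hsv); Z=P[...,2]
    g=sub&(H>40)&(H<90)&(S>80)&(Z>.035)&(Z<.065)
    r=sub&((H<6)|(H>174))&(S>150)&(Z>.08)&(Z<.105)
    b=sub&(V<60)&(Z>.09)&(Z<.115)
    yl=sub&(H>20)&(H<35)&(S>150)&(Z>.05)&(Z<.085)
    for nm,m in (("green",g),("red",r),("black",b),("yel",yl)):
        q=P[m]; 
        if len(q): print(n,nm,len(q),q.mean(0).round(4),np.median(q,0).round(4),q.min(0).round(4),q.max(0).round(4))
    if g.sum():
        rc=cv2.minAreaRect((P[g][:,:2]*1000).astype(np.float32)); print(rc)
    if r.sum(): print("red circ",cv2.minEnclosingCircle((P[r][:,:2]*1000).astype(np.float32)))
    if b.sum(): print("blk", cv2.minAreaRect((P[b][:,:2]*1000).astype(np.float32)))
    for l in("tester","lock_top","head_top"):
        for x in models.landmark_of(n,l):
            a=x["centre"]; i,j=int(a[0]*400),int(a[1]*640)
            if sub[i,j]: print(l,i,j,x["confidence"],P[i,j].round(4))
E
```

```text
top green 1171 [0.5686 0.0702 0.0499] [0.5645 0.0618 0.0499] [ 0.5119 -0.0353  0.0367] [0.6277 0.18   0.0563]
top red 225 [0.5785 0.0309 0.0936] [0.579  0.0332 0.0939] [ 0.5583 -0.0213  0.086 ] [0.5978 0.0539 0.0979]
top yel 259 [0.5658 0.0841 0.0646] [0.5641 0.083  0.0624] [0.5429 0.0409 0.0508] [0.5941 0.1228 0.0817]
((569.90771484375, 73.31729125976562), (78.8602523803711, 207.83218383789062), 12.016456604003906)
red circ ((582.9005126953125, 16.402172088623047), 39.34474563598633)
tester 185 312 0.78 [0.5559 0.0698 0.0642]
lock_top 180 297 0.85 [0.5655 0.1074 0.104 ]
head_top 175 326 0.55 [0.5792 0.0333 0.0933]
scene green 1344 [0.5827 0.0476 0.0497] [0.5912 0.0217 0.0506] [ 0.5156 -0.0356  0.0351] [0.63   0.1811 0.0562]
scene red 249 [0.5807 0.0303 0.0945] [0.5812 0.0307 0.0949] [ 0.5587 -0.0128  0.085 ] [0.6003 0.0524 0.0995]
scene black 76 [0.5683 0.0999 0.1009] [0.5685 0.0988 0.1025] [0.5584 0.0928 0.0906] [0.577  0.1113 0.1077]
scene yel 281 [0.5748 0.0851 0.0655] [0.5761 0.0886 0.0634] [0.5452 0.0247 0.0505] [0.5993 0.135  0.0843]
((571.3151245117188, 74.11601257324219), (79.35993957519531, 211.32374572753906), 11.90970230102539)
red circ ((584.3234252929688, 19.237659454345703), 33.816646575927734)
blk ((567.8792724609375, 102.16832733154297), (18.105295181274414, 17.935184478759766), 4.758422374725342)
tester 239 324 0.81 [0.5977 0.0258 0.085 ]
lock_top 204 330 0.69 [0.5654 0.1    0.1048]
lock_top 212 281 0.5 [0.4496 0.0697 0.0237]
head_top 228 318 0.75 [0.5755 0.036  0.0962]
```

View pics/top_crop.png

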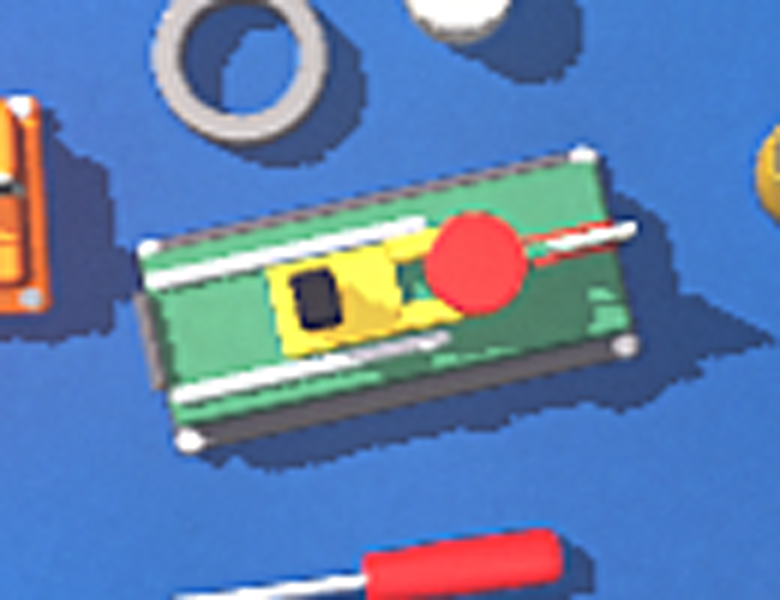

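View pics/scene_crop.png

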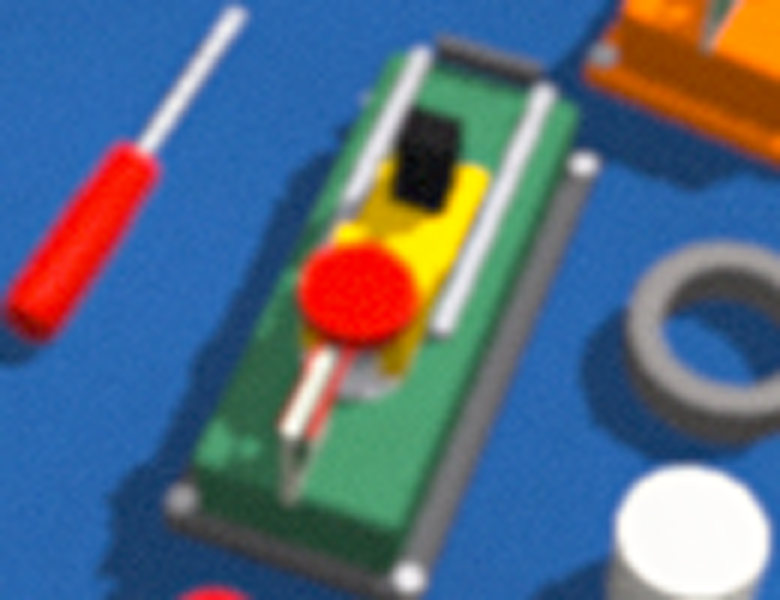

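```bash
cat >> h.py <<'E'
from scipy.spatial.transform import Rotation as R
YAW=np.radians(12); TY=np.array([-np.sin(YAW),np.cos(YAW),0]); TX=np.array([np.cos(YAW),np.sin(YAW),0])
def plan(pos,sgn=None):
    o=telemetry.get_obs(); A=R.from_euler('xyz',o['tool_rot'],degrees=True).as_matrix()
    best=None
    for s in (1,-1):
        x=np.array([0,0,-1.]); z=s*TX; B=np.stack([x,np.cross(z,x),z],1)
        rv=R.from_matrix(A.T@B).as_rotvec()
        if best is None or np.linalg.norm(rv)<np.linalg.norm(best): best=rv
    print("tool axes(cols)\n",A.round(3)); print("pos",o['tool_pos'].round(4),"F",o['force'].round(2),"w",o['grip_width'].round(4),"t",o['time_s'])
    print("shift mm",(A.T@(np.array(pos)-o['tool_pos'])*1000).round(1),"rotvec",best.round(4),"deg",np.degrees(np.linalg.norm(best)).round(1))
E
python3 - <<'E'
from h import *
plan([.565,.1025,.18])
E
```

```text
tool axes(cols)
 [[ 0.    -0.93   0.367]
 [ 0.     0.367  0.93 ]
 [-1.    -0.     0.   ]]Traceback (most recent call last):
  File "<stdin>", line 2, in <module>
  File "h.py", line 17, in plan
    print("tool axes(cols)\n",A.round(3)); print("pos",o['tool_pos'].round(4),"F",o['force'].round(2),"w",o['grip_width'].round(4),"t",o['time_s'])
                                                                                                          ^^^^^^^^^^^^^^^^^^^^^
AttributeError: 'float' object has no attribute 'round'
```

```bash
sed -i "s/o\['grip_width'\].round(4)/round(o['grip_width'],4)/" h.py
python3 - <<'E'
from h import *
plan([.565,.1025,.18])
E
```

```text
tool axes(cols)
 [[ 0.    -0.93   0.367]
 [ 0.     0.367  0.93 ]
 [-1.    -0.     0.   ]]
pos [0.2386 0.6047 0.2396] F [-0.43 -0.13  0.28] w 0.087 t 0.9
shift mm [  59.6 -487.9 -347.3] rotvec [ 9.856e-01  1.000e-04 -0.000e+00] deg 56.5
```

```bash
python3 -m pendant '[[87,[0,-35,-25],[0.1,0,0]],[87,[0,-69,-49],[0.2,0,0]],[87,[0,-103,-73],[0.3,0,0]],[87,[0,-137,-97],[0.4,0,0]],[87,[0,-171,-121],[0.5,0,0]],[87,[0,-205,-145],[0.6,0,0]],[87,[0,-239,-169],[0.7,0,0]],[87,[0,-273,-193],[0.8,0,0]],[87,[0,-307,-217],[0.9,0,0]],[87,[0,-340,-241],[0.9856,0,0]]]'
python3 - <<'E'
from h import *
plan([.565,.1025,.18])
E
```

```text
time_s: 1.73
tool_pos: [0.4672, 0.254, 0.24]
tool_rot: [35.3, 89.9, 47.1]
force: [0.8, -0.1, 0.3]
grip_width: 0.0867
tool axes(cols)
 [[ 0.001 -0.203  0.979]
 [ 0.001  0.979  0.203]
 [-1.     0.001  0.001]]
pos [0.4672 0.254  0.24  ] F [ 0.78 -0.08  0.34] w 0.0867 t 1.7333
shift mm [  60.  -168.2   64.9] rotvec [-0.0047  0.001  -0.0007] deg 0.3
```

Good. The tool's y axis now lies along the tester's +y and its z axis along the tester's +x. I'll move above the grip.

```bash
python3 -m pendant '[[87,[0,-34,13],[0,0,0]],[87,[0,-68,26],[0,0,0]],[87,[0,-102,39],[0,0,0]],[87,[0,-136,52],[0,0,0]],[87,[0,-168,65],[0,0,0]],[87,[0,-168,65],[0,0,0]],[87,[0,-168,65],[0,0,0]]]'
python3 - <<'E'
from h import *
plan([.565,.1025,.18])
d=optics.read_camera("wrist"); P=cloud(d); cv2.imwrite("pics/w1.png",d["image"])
for l in("lock_top","head_top"):
    for x in models.landmark_of("wrist",l):
        a=x["centre"]; i,j=int(a[0]*400),int(a[1]*640); print(l,i,j,x["confidence"],P[i,j].round(4))
H,S,V=cv2.split(cv2.cvtColor(d["image"],cv2.COLOR_BGR2HSV)); Z=P[...,2]
b=(V<60)&(Z>.098)&(Z<.108)&(abs(P[...,0]-.565)<.04)&(abs(P[...,1]-.1025)<.04)
print("blk",b.sum(),P[b].mean(0), cv2.minAreaRect((P[b][:,:2]*1000).astype(np.float32)))
r=((H<6)|(H>174))&(S>150)&(Z>.085)&(Z<.105)
print("red",r.sum(),P[r].mean(0),P[r].min(0),P[r].max(0))
E
```

```text
time_s: 2.32
tool_pos: [0.5657, 0.1022, 0.2396]
tool_rot: [-76.7, 90.0, -65.0]
force: [-0.9, 0.8, -0.2]
grip_width: 0.0871
tool axes(cols)
 [[ 0.    -0.203  0.979]
 [-0.001  0.979  0.203]
 [-1.    -0.001  0.   ]]
pos [0.5657 0.1022 0.2396] F [-0.87  0.82 -0.22] w 0.0871 t 2.3167
shift mm [59.6  0.4 -0.6] rotvec [-0.0052  0.0002  0.0007] deg 0.3
head_top 258 324 0.61 [0.5591 0.134  0.3069]
blk 66 [0.56166951 0.10877821 0.102109  ] ((564.142578125, 105.96961975097656), (19.51906967163086, 16.88901138305664), 11.722207069396973)
red 832 [0.58287309 0.08149199 0.09256372] [ 0.55792502 -0.0062522   0.08540684] [0.61959095 0.28053605 0.09640722]
```

View pics/w1.png

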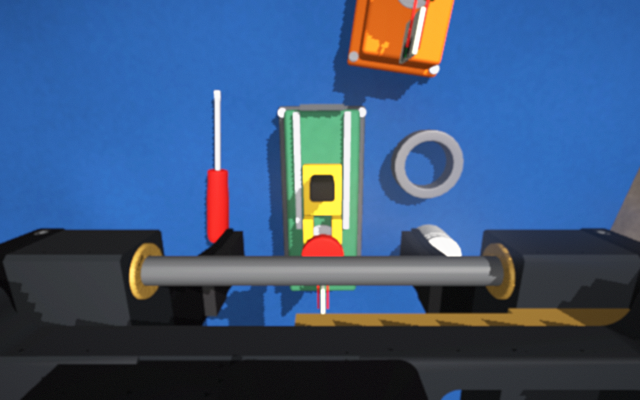

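The wrist view shows the grip at (322,188), the head at (322,245) partly behind the spindle, and the tester square to the gripper. I'll descend with the fingertips to about 76 mm.

```bash
python3 -m pendant '[[87,[35,2,0],[0,0,0]],[87,[70,2,0],[0,0,0]],[87,[105,2,0],[0,0,0]],[87,[130,2,0],[0,0,0]],[87,[147,2,0],[0,0,0]],[60,[147,2,0],[0,0,0]],[50,[147,2,0],[0,0,0]],[45,[147,2,0],[0,0,0]]]' 15;  python3 - <<'E'
from h import *
d=optics.read_camera("wrist"); cv2.imwrite("pics/w2.png",d["image"])
d=optics.read_camera("scene"); cv2.imwrite("pics/s2.png",cv2.resize(d["image"][150:300,230:430],None,fx=4,fy=4))
E
```

```text
time_s: 3.13
tool_pos: [0.5652, 0.1082, 0.094]
tool_rot: [14.6, 89.9, 26.6]
force: [0.3, -0.1, 0.2]
grip_width: 0.074
```

View pics/w2.png

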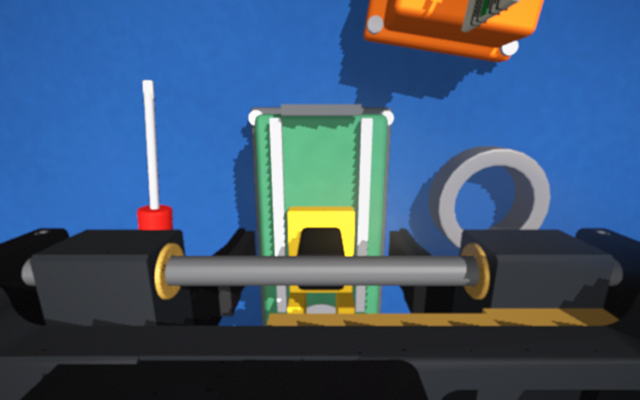

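View pics/s2.png

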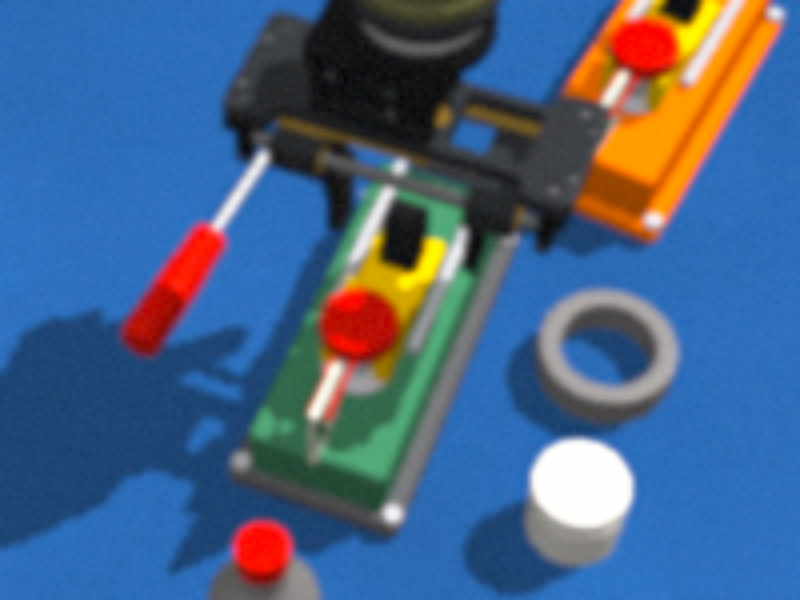

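```bash
python3 -m pendant '[[30,[0,-3,0],[0,0,0]],[20,[0,-3,0],[0,0,0]],[20,[0,-3,0],[0,0,0]],[20,[0,-3,0],[0,0,0]],[20,[0,-3,0],[0,0,0]],[20,[0,-3,0],[0,0,0]],[20,[0,-3,0],[0,0,0]],[20,[0,-3,0],[0,0,0]]]' 20
```

```text
time_s: 3.9
tool_pos: [0.5655, 0.1041, 0.0926]
tool_rot: [-3.5, 89.9, 8.5]
force: [2.0, 1.1, -1.3]
grip_width: 0.024
```

Holding the grip at 24 mm, as it should be. Now I'll slide it along +y.

```bash
python3 -m pendant '[[20,[0,6,0],[0,0,0]],[20,[0,12,0],[0,0,0]],[20,[0,18,0],[0,0,0]],[20,[0,24,0],[0,0,0]],[20,[0,30,0],[0,0,0]],[20,[0,35,0],[0,0,0]],[20,[0,40,0],[0,0,0]],[20,[0,44,0],[0,0,0]],[20,[0,47,0],[0,0,0]],[20,[0,47,0],[0,0,0]]]'; python3 -m pendant '[[20,[0,2,0],[0,0,0]],[20,[0,4,0],[0,0,0]],[20,[0,4,0],[0,0,0]]]'
```

```text
time_s: 4.73
tool_pos: [0.5554, 0.1513, 0.0926]
tool_rot: [49.3, 89.9, 61.4]
force: [4.7, 1.1, -3.9]
grip_width: 0.0238
time_s: 4.98
tool_pos: [0.5548, 0.1541, 0.0926]
tool_rot: [5.3, 90.0, 17.3]
force: [5.3, -0.4, -3.3]
grip_width: 0.0238
```

```bash
python3 -m pendant '[[20,[0,2,0],[0,0,0]],[20,[0,3,0],[0,0,0]],[20,[0,3,0],[0,0,0]]]'; python3 -m pendant '[[20,[0,2,0],[0,0,0]],[20,[0,3,0],[0,0,0]],[20,[0,3,0],[0,0,0]]]'
python3 - <<'E'
from h import *
plan(telemetry.get_obs()['tool_pos'])
E
```

```text
time_s: 5.23
tool_pos: [0.5542, 0.1568, 0.0926]
tool_rot: [-2.6, 90.0, 9.4]
force: [3.6, -0.5, -3.6]
grip_width: 0.0235
time_s: 5.48
tool_pos: [0.554, 0.1577, 0.0926]
tool_rot: [-73.4, 89.9, -61.5]
force: [5.0, -2.8, -3.0]
grip_width: 0.0238
tool axes(cols)
 [[ 0.001 -0.207  0.978]
 [-0.002  0.978  0.207]
 [-1.    -0.002  0.001]]
pos [0.554  0.1577 0.0926] F [ 4.98 -2.83 -3.02] w 0.0238 t 5.4833
shift mm [0. 0. 0.] rotvec [-0.0012  0.0007  0.0024] deg 0.2
```

```bash
python3 -m pendant '[[20,[0,2,0],[0,0,0]],[20,[0,4,0],[0,0,0]],[20,[0,4,0],[0,0,0]],[20,[0,4,0],[0,0,0]]]'
python3 - <<'E'
from h import *
plan(telemetry.get_obs()['tool_pos'])
d=optics.read_camera("top"); cv2.imwrite("pics/t3.png",cv2.resize(d["image"][130:240,240:390],None,fx=5,fy=5))
E
```

```text
time_s: 5.82
tool_pos: [0.554, 0.1579, 0.0926]
tool_rot: [-84.9, 89.6, -73.1]
force: [6.7, -9.6, -2.2]
grip_width: 0.0241
tool axes(cols)
 [[ 0.002 -0.204  0.979]
 [-0.006  0.979  0.204]
 [-1.    -0.007  0.001]]
pos [0.554  0.1579 0.0926] F [ 6.71 -9.6  -2.22] w 0.0241 t 5.8167
shift mm [0. 0. 0.] rotvec [-0.0036  0.0006  0.0065] deg 0.4
```

View pics/t3.png

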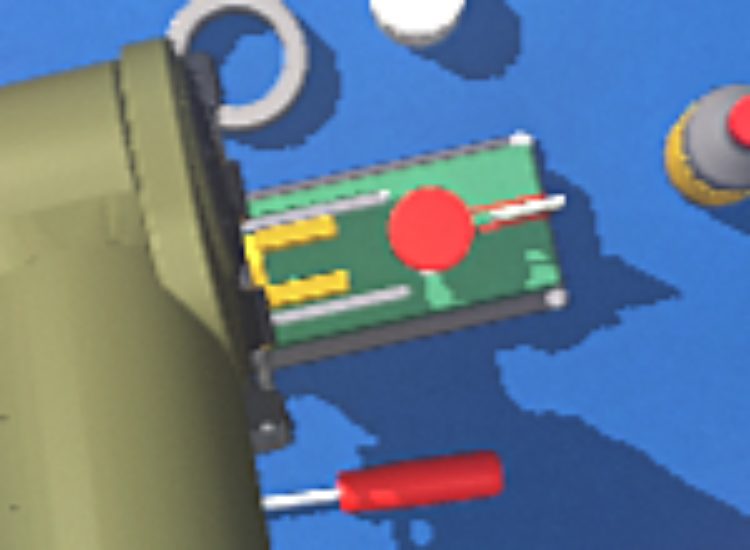

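The lock is at its end stop: force rose to 10 N with no motion. The fork prongs end at crop (345,225)/(345,285), clear of the head at (432,228). I'll release and lift.

```bash
python3 -m pendant '[[50,[0,-2,0],[0,0,0]],[50,[0,-2,0],[0,0,0]],[50,[0,-2,0],[0,0,0]],[50,[0,-2,0],[0,0,0]],[50,[-20,-2,0],[0,0,0]],[50,[-50,-2,0],[0,0,0]],[50,[-75,-2,0],[0,0,0]],[40,[-75,-2,0],[0,0,0]],[20,[-75,-2,0],[0,0,0]],[0,[-75,-2,0],[0,0,0]]]'
python3 - <<'E'
from h import *
plan([.5788,.0346,.168])
d=optics.read_camera("wrist"); cv2.imwrite("pics/w4.png",d["image"]);P=cloud(d)
H,S,V=cv2.split(cv2.cvtColor(d["image"],cv2.COLOR_BGR2HSV)); Z=P[...,2]
d=optics.read_camera("scene");P=cloud(d)
H,S,V=cv2.split(cv2.cvtColor(d["image"],cv2.COLOR_BGR2HSV)); Z=P[...,2]
r=((H<6)|(H>174))&(S>150)&(Z>.088)&(Z<.105)&(abs(P[...,0]-.579)<.03)&(abs(P[...,1]-.035)<.03)
q=P[r]; y=(q-[.5788,.0346,0])@TY; q2=q[y>-.018]; 
print("head rect",(q2.min(0)+q2.max(0))/2, q2.mean(0), cv2.minEnclosingCircle((q2[:,:2]*1000).astype(np.float32)))
cv2.imwrite("pics/s4.png",cv2.resize(d["image"][150:300,230:430],None,fx=4,fy=4))
E
```

```text
time_s: 6.7
tool_pos: [0.552, 0.1622, 0.1671]
tool_rot: [158.7, 89.9, 170.8]
force: [-0.3, -0.3, -1.0]
grip_width: 0.037
tool axes(cols)
 [[-0.001 -0.209  0.978]
 [ 0.     0.978  0.209]
 [-1.     0.    -0.001]]
pos [0.552  0.1622 0.1671] F [-0.31 -0.35 -0.97] w 0.037 t 6.7
shift mm [  -1.  -130.4   -0.4] rotvec [ 0.0009 -0.0012 -0.0005] deg 0.1
head rect [0.58001693 0.03460441 0.09350923] [0.58089846 0.03417446 0.09482761] ((580.614501953125, 34.254268646240234), 21.383493423461914)
```

View pics/w4.png

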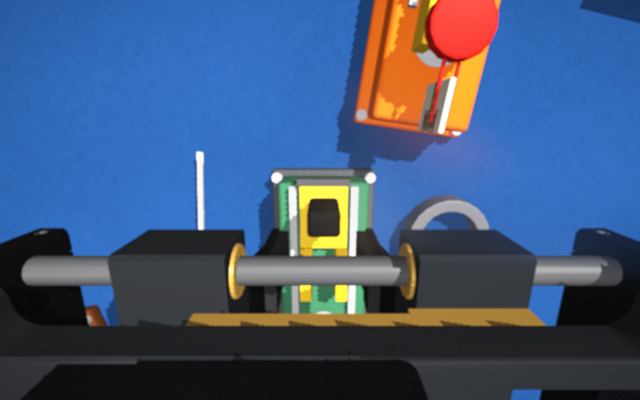

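View pics/s4.png

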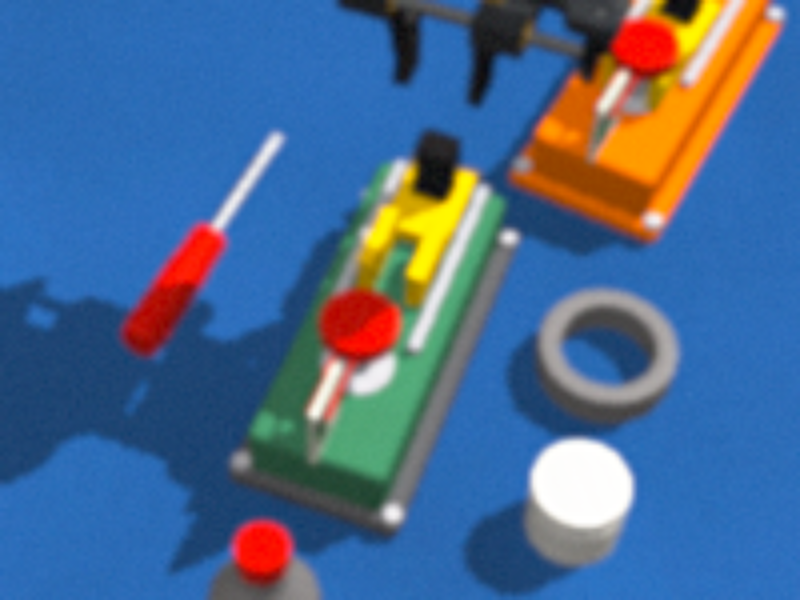

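The lock now sits at the far end with its fork clear of the head, and the bystanders haven't moved. I'll move above the head with the fingers closed.

```bash
python3 -m pendant '[[0,[0,-30,0],[0,0,0]],[0,[0,-60,0],[0,0,0]],[0,[0,-90,0],[0,0,0]],[0,[0,-115,0],[0,0,0]],[0,[0,-130,0],[0,0,0]],[0,[0,-130,0],[0,0,0]],[0,[25,-130,0],[0,0,0]],[0,[42,-130,0],[0,0,0]],[0,[42,-130,0],[0,0,0]],[0,[42,-130,0],[0,0,0]]]' 20
python3 - <<'E'
from h import *
plan([.579,.0346,.111])
E
```

```text
time_s: 7.63
tool_pos: [0.5785, 0.0356, 0.1241]
tool_rot: [172.6, 89.8, -175.3]
force: [-0.6, -0.7, 0.4]
grip_width: 0.0005
tool axes(cols)
 [[-0.004 -0.209  0.978]
 [-0.     0.978  0.209]
 [-1.     0.    -0.004]]
pos [0.5785 0.0356 0.1241] F [-0.59 -0.73  0.4 ] w 0.0005 t 7.6333
shift mm [13.1 -1.1  0.3] rotvec [ 0.0013 -0.0036 -0.0005] deg 0.2
```

```bash
python3 -m pendant '[[0,[6,-1,0],[0,0,0]],[0,[11,-1,0],[0,0,0]],[0,[11,-1,0],[0,0,0]]]'; for i in 1 2 3; do python3 -m pendant '[[0,[1,0,0],[0,0,0]],[0,[1,0,0],[0,0,0]]]' | tr '\n' ' '; echo; done
```

```text
time_s: 7.88
tool_pos: [0.5798, 0.0338, 0.1142]
tool_rot: [160.1, 90.0, 172.1]
force: [-0.5, 0.2, 0.0]
grip_width: 0.0002
time_s: 8.05 tool_pos: [0.5802, 0.0336, 0.1139] tool_rot: [11.5, 90.0, 23.5] force: [-0.7, -0.4, -0.2] grip_width: 0.0002 
time_s: 8.22 tool_pos: [0.5801, 0.0336, 0.1127] tool_rot: [17.6, 90.0, 29.6] force: [-0.1, 0.8, 0.6] grip_width: 0.0004 
time_s: 8.38 tool_pos: [0.5801, 0.0335, 0.1115] tool_rot: [31.8, 90.0, 43.8] force: [-0.5, -0.7, 1.3] grip_width: 0.0007
```

```bash
for i in 1 2 3 4 5 6; do python3 -m pendant '[[0,[1,0,0],[0,0,0]],[0,[1,0,0],[0,0,0]]]' | tr '\n' ' '; echo; done
```

```text
time_s: 8.55 tool_pos: [0.5801, 0.0336, 0.1109] tool_rot: [51.2, 90.0, 63.2] force: [-0.9, -0.3, 3.9] grip_width: 0.0003 
time_s: 8.72 tool_pos: [0.5801, 0.0335, 0.1098] tool_rot: [34.7, 90.0, 46.7] force: [-1.8, 0.0, 3.0] grip_width: 0.0003 
time_s: 8.88 tool_pos: [0.5801, 0.0335, 0.1087] tool_rot: [14.3, 90.0, 26.3] force: [-1.9, -0.5, 4.1] grip_width: 0.0005 
time_s: 9.05 tool_pos: [0.5801, 0.0335, 0.1076] tool_rot: [19.3, 90.0, 31.3] force: [-1.8, 0.2, 5.5] grip_width: 0.0004 
time_s: 9.22 tool_pos: [0.5801, 0.0335, 0.1066] tool_rot: [31.9, 90.0, 43.9] force: [-2.0, -0.2, 5.4] grip_width: 0.0008 
time_s: 9.38 tool_pos: [0.5801, 0.0336, 0.1057] tool_rot: [24.4, 90.0, 36.4] force: [-2.5, 0.3, 5.5] grip_width: 0.0004
```

```bash
python3 -m pendant '[[0,[1,0,0],[0,0,0]],[0,[2,0,0],[0,0,0]],[0,[3,0,0],[0,0,0]],[0,[4,0,0],[0,0,0]],[0,[5,0,0],[0,0,0]],[0,[5,0,0],[0,0,0]],[0,[5,0,0],[0,0,0]]]'
python3 - <<'E'
from h import *
plan([.5801,.0335,.0991])
for n,(a,b,c,e) in (("scene",(190,290,270,400)),("top",(130,230,270,400)),("wrist",(0,400,0,640))):
    d=optics.read_camera(n); w=d["image"][a:b,c:e]; s=6 if n!="wrist" else 1
    cv2.imwrite(f"pics/{n}5.png",cv2.resize(w,None,fx=s,fy=s,interpolation=cv2.INTER_CUBIC))
E
```

```text
time_s: 9.97
tool_pos: [0.5801, 0.0336, 0.1011]
tool_rot: [56.2, 90.0, 68.2]
force: [-2.9, -0.1, 8.0]
grip_width: 0.0002
tool axes(cols)
 [[ 0.    -0.208  0.978]
 [ 0.     0.978  0.208]
 [-1.     0.     0.   ]]
pos [0.5801 0.0336 0.1011] F [-2.94 -0.11  7.99] w 0.0002 t 9.9667
shift mm [ 2. -0. -0.] rotvec [-0.      0.0002 -0.0003] deg 0.0
```

View pics/scene5.png

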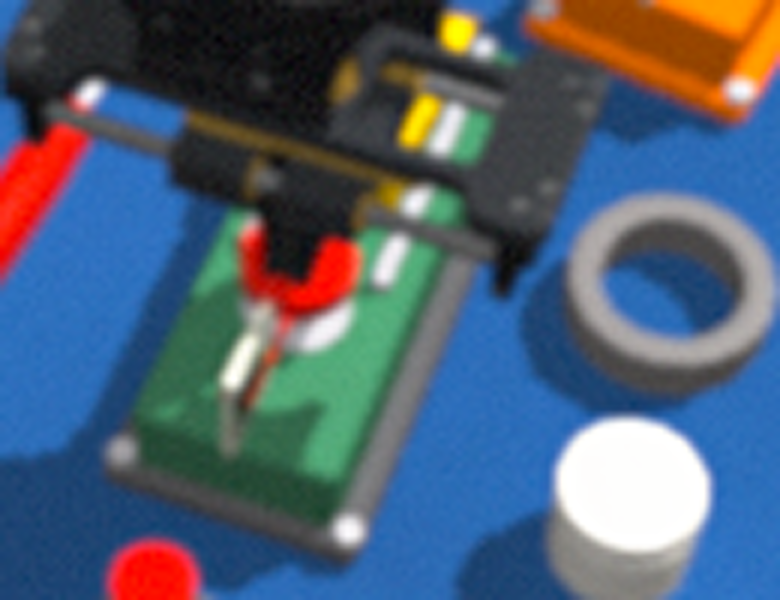

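View pics/wrist5.png

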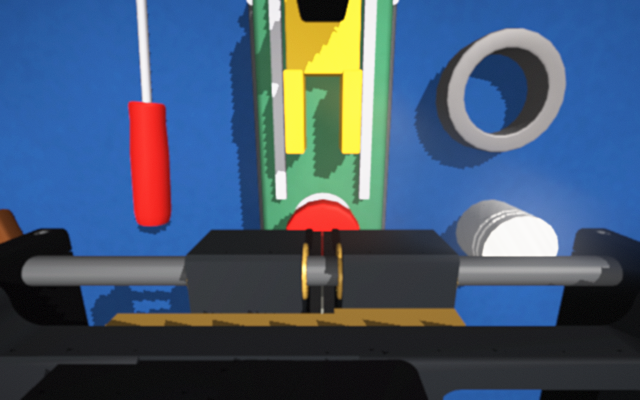

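The fingers are centred on the head. Depth (about 10 mm) and force (8 N) agree with the spring law. Another 2 mm to go.

```bash
python3 -m pendant '[[0,[1,0,0],[0,0,0]],[0,[2,0,0],[0,0,0]],[0,[2.2,0,0],[0,0,0]],[0,[2.2,0,0],[0,0,0]],[0,[2.2,0,0],[0,0,0]],[0,[2.2,0,0],[0,0,0]]]'
python3 - <<'E'
from h import *
d=optics.read_camera("scene"); P=cloud(d); w=d["image"]
cv2.imwrite("pics/s6.png",cv2.resize(w[215:275,290:350],None,fx=10,fy=10,interpolation=cv2.INTER_CUBIC))
H,S,V=cv2.split(cv2.cvtColor(w,cv2.COLOR_BGR2HSV)); Z=P[...,2]
r=((H<6)|(H>174))&(S>150)&(np.linalg.norm(P[...,:2]-[.5788,.0346],axis=-1)<.019)
print(r.sum(),np.percentile(Z[r],[10,50,75,90,97]).round(4))
for i in range(6):
    o=telemetry.get_obs(); optics.read_camera("top"); print(o['time_s'],o['tool_pos'].round(4),o['force'].round(2))
E
```

```text
time_s: 10.62
tool_pos: [0.5801, 0.0335, 0.0991]
tool_rot: [60.2, 90.0, 72.2]
force: [-3.5, 0.3, 8.7]
grip_width: 0.0003
114 [0.0813 0.0833 0.0854 0.0945 0.1035]
10.6667 [0.5801 0.0335 0.0992] [-3.46 -0.75  9.49]
10.7167 [0.5801 0.0335 0.0992] [-3.87 -0.33  8.76]
10.7667 [0.5801 0.0335 0.0991] [-3.55  0.03  8.55]
10.8167 [0.5801 0.0336 0.0991] [-3.78 -0.41  9.  ]
10.8667 [0.5801 0.0336 0.0991] [-3.53 -0.09  8.69]
10.9167 [0.5801 0.0335 0.0992] [-3.14  0.04  8.32]
```

View pics/s6.png

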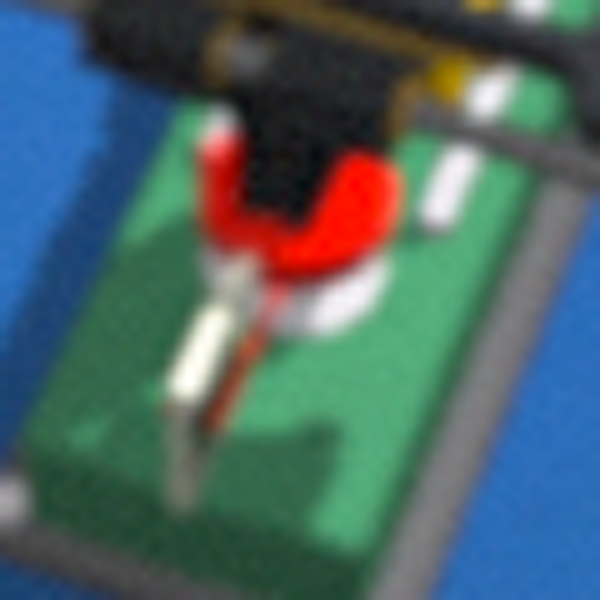

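```bash
python3 -c "
from cell import env; print(env.sign_off())"
```

```text
the job is handed in; nothing more can be done
None
```

The lock is back at its end stop and the red head is held down about 12 mm, in the middle of the green band. I handed the job in at about 11 s with the arm still pressing.

- **Lock:** I gripped the green tester's lock by its black grip and slid it back until it stopped. The force rose to about 10 N with no further motion, and pictures show the fork well clear of the head.
- **Head:** I pressed it down with the closed fingertips and it never came near its bottom stop. The last checks agree:

| Check | Reading | Head pressed down |
|---|---|---|
| Tool height | steady at 99.1 mm, contact at about 111 mm | about 11.9 mm |
| Upward force | about 8.8 N | about 11.6 mm |
| Scene camera depth | head top at about 83 mm | 11–12 mm |

- **Not confirmed:** the green band itself was too small in the pictures to read directly, so the pointer position comes from these three measurements. There is also a steady sideways force of about 3.5 N, while the position holds to within 0.1 mm.
- **Bystanders:** I touched none of them. The bottle, tape roll, piston and screwdriver looked unmoved in the pictures where they were in view.

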